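Lay the casting mould down on the tip-down stand

TASK

Tip the tall plaster mould over onto its side: push it with the fingers against the hinged rest of the stand, and keep pushing until mould and rest lie level and square, fully down on the stand's stops. Go slowly so that it never drops or slams, do not press hard once it is down, do not lift it or let its foot wander from the hinge, leave the jars, the cone pack and the dropper bottle where they stand, and finish with the hand clear.

Things in the scene. Friction and masses are not known exactly. Their poses are not given: they have to be found in the camera images.
- stand: Tip-down stand, fixed: blue base 268 x 130 x 8 mm (x = -110 to +158 mm) with a light wooden platform at x = -106 to -2 mm, 120 mm wide, top 26 mm above the table. Origin on the table under the hinge line. Its +x axis is level and points the way the mould is to be tipped (any way from about straight ahead to the robot's right and 30 deg toward it); y along the hinge; z up.
- hinge (a point): Middle of the hinge line of the rest, 26 mm above the table, at the tipping edge of the platform. Axes as the stand.
- rest (a joint): Angle of the hinged rest: 0 upright, 1.571 level on its stops (its limit), its face then flush with the platform top. Starts leaning 0.15 to 0.40 rad away from the mould. The hinge is stiff (dry friction 1.15 N m, enough to carry the mould): the rest stays where it is left, so it must be pressed down all the way.
- rest_top (a point): Top edge of the rest's cork face, 149 mm from the hinge line; x is normal to the face, away from the mould, z along the rest away from the hinge. The rest is an aluminium plate 118 mm wide with cork face and 8 mm side lips, 112 mm apart.
- mould: Closed plaster casting mould: white block 86 (x) x 100 (y) x 165 mm (z), 0.5 to 0.8 kg, two blue bands, 40 mm pour hole; too thick to grip. Origin at the centre of its foot. Starts upright on the platform; its +x face, about 4 mm behind the hinge line, faces the rest; +x as the stand's to 0.04 rad. Balance at 0.48 rad tilt. Lying, its z is level along the stand's +x, its upper side 112 mm high.
- mould_center (a point): Centre of the mould, half-way up. Axes as the mould.
- mould_toe (a point): Middle of the lower edge of the mould's +x face, the edge about which it turns; it must stay at the hinge. Axes as the mould.
- mould_back (a point): Point to push: on the mould's -x face (the one away from the rest), 125 mm above its foot, in the middle of its width. Axes as the mould.
- jar_green: Bystander: jar, 57 mm wide, 68 mm high, light grey lid, green label. Origin at the centre of its foot.
- jar_white: Bystander: jar, 69 mm wide, 85 mm high, black lid. Origin at the centre of its foot.
- jar_brown: Bystander: jar, 69 mm wide, 85 mm high, red lid. Origin at the centre of its foot.
- cone_pack: Bystander: clay foot with three small cones, 28 x 92 x 63 mm. Origin at the centre of its foot.
- dropper: Bystander: brown dropper bottle, 33 mm wide, 102 mm high (the one between stand and tile cutter; a like one by the wooden case at the back is fixed). Origin at the centre of its foot.

How it is judged:
At the end, for the whole second after the job is handed in: The rest is down on its stops (joint over 1.52 rad), the mould lies on it on its former +x face, level and along the stand to within 0.09 rad, its toe edge within 20 mm of the hinge middle, and it is at rest (value of joint rest above 1.52 rad and angle between the z axis of mould and the x axis of stand, either way round below 0.09 rad and angle between mould's own x axis and vertical above 3 rad and distance between mould_toe and hinge below 0.02 m and contact force between mould and rest above 1 N and linear speed of mould below 0.02 m/s and angular speed of mould below 0.1 rad/s); the robot touches nothing.
It fails at once if the mould drops or slams (turns faster than 2.5 rad/s) (angular speed of mould above 2.5 rad/s).
It fails at once if the mould is lifted (its toe edge rises over 45 mm above the table, 19 mm above the platform) (height (world z) of mould_toe above 0.045 m).
It fails at once if the mould's foot leaves the hinge (toe edge more than 40 mm from the hinge middle) (distance between mould_toe and hinge above 0.04 m).
It fails at once if the fingers press the mould with more than 60 N (contact force between the fingers and mould above 60 N).
It fails at once if a jar, the cone pack or the dropper bottle is moved by more than 20 mm (distance of any of jar_green, jar_white, jar_brown, cone_pack, dropper from where it was at the start of the episode above 0.02 m).
It also fails if it takes over 43 s, if anything falls off the work surface, if the arm or the gripper's body presses on something with over 40 N, if the wrist force passes 120 N, or if a joint passes its speed limit or range.

ROBOT

A 7-joint arm with a two-finger parallel gripper is mounted at the origin on a cart in front of the work surface, level with it; the furniture and walls round the work are solid. World frame = base frame: x ahead of the robot, y to its left, z up, the work surface at z = 0. Lengths are in m, angles in rad, forces in N, time in s.
With the tool pointing down it reaches from about 0.425 to 0.925 m from the base axis. Payload 6.8 kg.
Tool frame: the origin (TCP) lies at the very end of the fingers, on their centre line; the grasp point (between the pads) lies r.grip_depth behind it (r.grip_depth is the distance from the TCP to the grasp point, in m); z points along the fingers, x is the direction in which the jaws open and shut, and the axes are right-handed (so a half turn about z gives the same grasp; the last joint's range is limited). The gripper opens to 85 mm and grips with 20 to 120 N. Pads are 22 mm wide; open, the fingers measure 114 mm over their backs; the gripper's body (76 mm by 85 mm) begins 54 mm behind the grasp point. The pads swing forward as they close: fully open they stand 13 mm farther back than shut.
Start: joints at [-1.237, 0.477, 0.022, 1.555, -0.011, 1.109, -0.083], TCP at [0.289, 0.61, 0.231] pointing down, gripper open.
Joint ranges: [-2.96, 2.96], [-0.34, 2.1], [-1.41, 1.46], [0.24, 2.44], [-1.37, 4.51], [0.17, 1.92], [-2.96, 2.96]. Speed limits (rad/s): [2.39, 2.39, 3.14, 3.14, 3.14, 3.14, 3.14].

INTERFACE

Orientations are given as a rotation vector (axis times angle).
In Python, from bench import readout, grab_frame, workorder, r gives the robot as it stands.
- The arm moves only by the shell command python3 -m handwheel 'ROWS' [FORCE]. ROWS is text: rows parted by semicolons, each of 7 numbers parted by spaces: the shift along the tool's x, y, z in mm, then the turn, a rotation vector about the tool's x, y, z in degrees, then the finger opening in mm, from 0 to 85.4. A call has 1 to 12 rows; each row is the pose to reach, as a shift and turn from the pose commanded when the call began, along the tool's axes at that moment; what a row does not reach only later rows make up. A row lasts 1/8 s, in which the tool goes at most 62.5 mm and 10.7 degrees, less where a joint would pass 70% of its speed; a pose out of reach is approached as far as the arm can. A call with a gripper value outside its range is refused whole. The fingers move at their own pace and stop on an object; FORCE is the grip in N (left out, the last holds). Time passes only in rows, so rows that repeat a pose let the fingers close. It gives the time, the measured TCP pose, the force and the opening at its end, in the units of the state.
- readout.get_obs(): the state, without advancing time (a new reading comes with each control period).
- grab_frame(name): name is "scene" or "side" or "wrist"; returns a dict with "pixels" (400x640x3 uint8, red, green, blue), "fx", "fy", "cx", "cy" (pixels), "rvec" (rotation vector, rad) and "tvec" (3), from world to camera coordinates, as OpenCV has them. Camera axes: x right, y down, z forward; pixel columns grow to the right and rows downward; lengths in m; the calibration is good to about 2 mm. A picture is of the moment at which its call begins. There is no depth.
- workorder.hand_in(): hands the job in, once; it reports no verdict.
The state is a dict: "clock": time; "joints": joint angles; "qvel": joint speeds; "tau": joint torques, N m; "tcp_pos": TCP position; "orientation": TCP orientation; "contact_force": force on the tool from outside, world axes, zero at the start; "moment": the same for the moment, N m; "grip_width": finger opening in m.
Only numpy, scipy, OpenCV 4.12 (cv2) and the standard library are available. Lean on these libraries where they do the work, as an engineer would, in place of code of your own. Each camera call takes 0.05 s, during which the arm holds its last target.

## Working session

There is one attempt and no reset: what is moved stays moved. The work goes in short steps, Python scripts to look and compute and a shell command to move; the robot and the scene stay as the last step left them, time stands still between calls to the robot, and variables do not carry over. Pictures are saved under pics/ and viewed, and the job is handed in when it is done.

```bash
ls; mkdir -p pics; python3 - <<'E'
from bench import readout, grab_frame, workorder, r
import cv2
print(readout.get_obs(), r.grip_depth)
for n in ("scene","side","wrist"):
    f=grab_frame(n); cv2.imwrite(f"pics/{n}0.png",f["pixels"][:,:,::-1]); print(n,f["fx"],f["cx"],f["cy"],f["rvec"],f["tvec"])
E
```

```text
pics
{'clock': 0.0, 'joints': array([-1.2370593 ,  0.47781356,  0.02234261,  1.55647888, -0.01151248,
        1.10931514, -0.08311187]), 'qvel': array([-0.00099752, -0.00076794, -0.00010571,  0.00056079,  0.00057171,
        0.0027972 , -0.00022025]), 'tau': array([ 3.31811361e-05, -5.96457195e+01,  1.60807963e+00, -2.81191170e+01,
        1.25291423e-02,  9.36638389e-03,  4.15559043e-06]), 'tcp_pos': array([0.28838181, 0.6096171 , 0.23030518]), 'orientation': array([ 2.65328173e+00,  1.68008061e+00, -2.38650289e-03]), 'contact_force': array([ 0.78034543, -0.22773658,  0.18173489]), 'moment': array([-0.00344373,  0.02774942,  0.00396101]), 'grip_width': 0.08538751179414604} 0.0187
scene 455.6583073208614 322.80722542008147 195.58635135003107 [ 0.77425931  2.79763803 -0.78650101] [ 0.32727206 -0.27820765  1.63048203]
side 377.14997869832246 314.70374060923785 197.8811532757216 [ 0.20350459 -2.70160284  1.41661608] [0.51258375 0.03676137 1.41394595]
wrist 289.24342886171917 320.6738404669785 197.44847165343353 [-2.43638881 -1.54215728 -0.2263197 ] [-0.67382213 -0.03629908  0.37950501]
```

View pics/scene0.png

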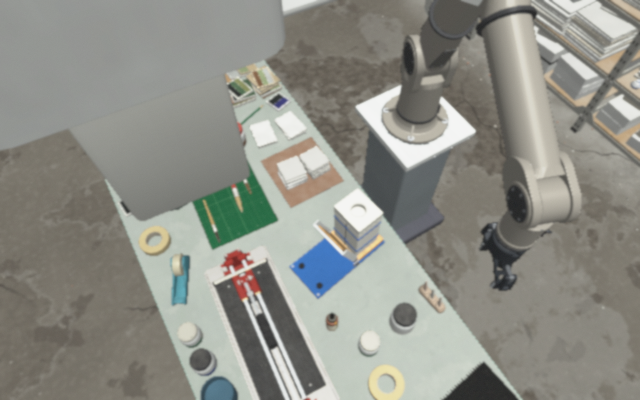

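View pics/side0.png

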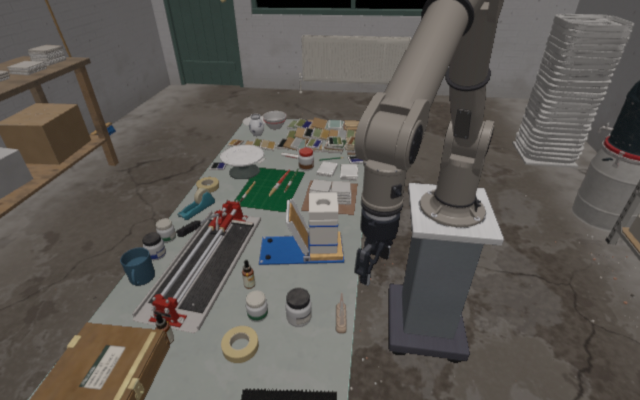

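View pics/wrist0.png

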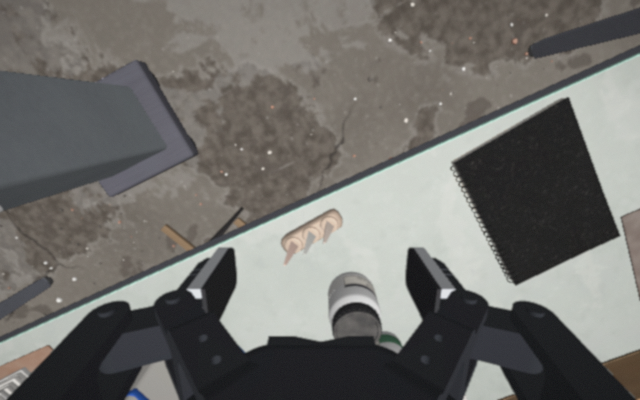

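```bash
cat > h.py <<'E'
import numpy as np, cv2
from scipy.spatial.transform import Rotation as R
from bench import readout, grab_frame
def cam(f):
    Rm=cv2.Rodrigues(np.array(f["rvec"],float))[0]; t=np.array(f["tvec"],float)
    K=np.array([[f["fx"],0,f["cx"]],[0,f["fy"],f["cy"]],[0,0,1.]]); return K,Rm,t
def ray(f,u,v):
    K,Rm,t=cam(f); d=Rm.T@np.linalg.inv(K)@[u,v,1]; return -Rm.T@t,d/np.linalg.norm(d)
def onz(f,u,v,z):
    o,d=ray(f,u,v); return o+d*(z-o[2])/d[2]
def proj(f,p):
    K,Rm,t=cam(f); return cv2.projectPoints(np.array(p,float).reshape(-1,1,3),np.array(f["rvec"],float),t,K,None)[0].reshape(-1,2)
def crop(f,name,x,y,w,h,s):
    im=f["pixels"][y:y+h,x:x+w,::-1]; cv2.imwrite(name,cv2.resize(im,None,fx=s,fy=s,interpolation=cv2.INTER_CUBIC))
def tri(f1,p1,f2,p2):
    o1,d1=ray(f1,*p1);o2,d2=ray(f2,*p2)
    A=np.c_[d1,-d2]; s=np.linalg.lstsq(A,o2-o1,rcond=None)[0]; a=o1+s[0]*d1;b=o2+s[1]*d2
    return (a+b)/2,np.linalg.norm(a-b)
E
python3 - <<'E'
from h import *
f=grab_frame("scene"); crop(f,"pics/sc1.png",280,180,120,120,5)
g=grab_frame("side"); crop(g,"pics/si1.png",250,180,110,100,6)
print(f["pixels"].shape)
for n,q in(("sc",f),("si",g)):
    print(n,proj(q,[[.6,0,0],[.7,0,0],[.6,.1,0],[.6,0,.1]]).round(0).tolist(), (-cam(q)[1].T@cam(q)[2]).round(2))
E
```

```text
(400, 640, 3)
sc [[265.0, 192.0], [237.0, 205.0], [279.0, 215.0], [261.0, 174.0]] [0.83 0.77 1.25]
si [[295.0, 195.0], [270.0, 193.0], [289.0, 210.0], [293.0, 174.0]] [0.32 1.21 0.84]
```

View pics/sc1.png

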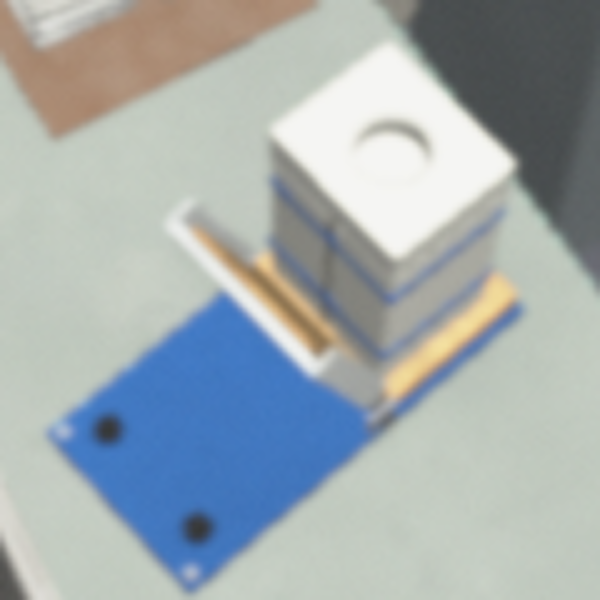

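View pics/si1.png

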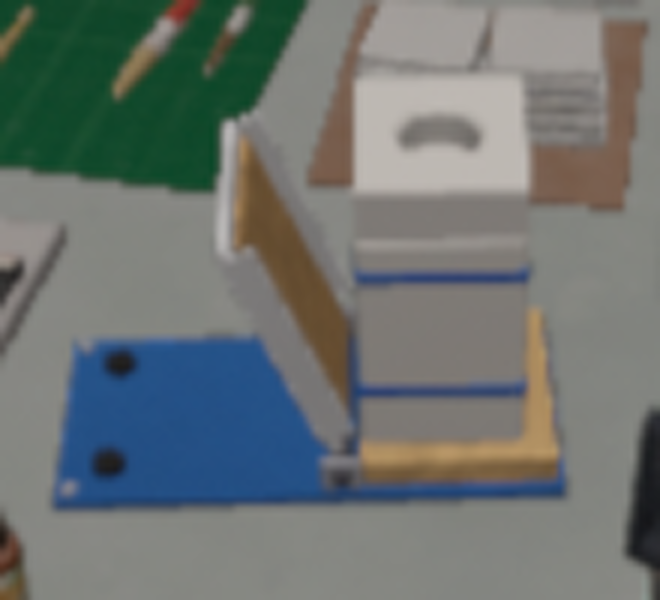

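```bash
python3 - <<'E'
from h import *
f=grab_frame("scene"); g=grab_frame("side")
S=lambda u,v:(280+u/5-.4,180+v/5-.4)
T=lambda u,v:(250+u/6-.42,180+v/6-.42)
print("base z .008")
for p in [(50,432),(190,592),(522,313)]: print("sc",onz(f,*S(*p),.008).round(4))
for p in [(55,505),(565,493),(78,342)]: print("si",onz(g,*T(*p),.008).round(4))
print("top z .191")
P=[onz(f,*S(*p),.191) for p in [(390,42),(517,163),(395,262),(271,132)]]
Q=[onz(g,*T(*p),.191) for p in [(526,73),(530,191),(353,192),(356,74)]]
for p in P+Q: print(p.round(4))
print(np.mean(P,0),np.mean(Q,0))
for X in (P,Q):
    for i in range(4):
        d=X[(i+1)%4]-X[i]; print(np.linalg.norm(d).round(4),np.degrees(np.arctan2(d[1],d[0])).round(1))
# triangulate
for a,b in zip([(390,42),(517,163),(395,262),(271,132)],[(526,73),(530,191),(353,192),(356,74)]): print("tri",*tri(f,S(*a),g,T(*b)))
E
```

```text
base z .008
sc [0.6555 0.2713 0.008 ]
sc [0.6341 0.3965 0.008 ]
sc [0.3756 0.3504 0.008 ]
si [0.6319 0.3983 0.008 ]
si [0.3716 0.3517 0.008 ]
si [0.6549 0.2709 0.008 ]
top z .191
[0.4101 0.2394 0.191 ]
[0.3938 0.3382 0.191 ]
[0.4815 0.354  0.191 ]
[0.496  0.2543 0.191 ]
[0.4082 0.2372 0.191 ]
[0.3953 0.3384 0.191 ]
[0.4793 0.351  0.191 ]
[0.4951 0.2502 0.191 ]
[0.44532577 0.29651713 0.191     ] [0.4444784  0.29421927 0.191     ]
0.1001 99.4
0.0892 10.2
0.1007 -81.8
0.0872 -170.2
0.102 97.3
0.0849 8.6
0.102 -81.1
0.0878 -171.5
tri [0.40900907 0.23875837 0.1911322 ] 0.0022912605947947263
tri [0.39477647 0.33904348 0.19199281] 0.0012715810906560158
tri [0.48020872 0.35316192 0.19136436] 0.0031669088550662695
tri [0.49537979 0.25438559 0.19285305] 0.002539159560623633
```

```bash
cat >> h.py <<'E'
yaw=np.radians(10.0); ex=np.array([np.cos(yaw),np.sin(yaw),0]); ey=np.array([-np.sin(yaw),np.cos(yaw),0]); ez=np.array([0,0,1.])
H=np.array([.4898,.3064,.026])
def W(x,y,z): return np.array([H[0],H[1],0])+x*ex+y*ey+z*ez   # stand -> world
def toS(p): d=np.array(p)-np.array([H[0],H[1],0]); return np.array([d@ex,d@ey,d[2]])
def ori(sgn,tilt=0):  # tool z down tilted toward +ex by tilt; tool x = sgn*ey
    z=-ez*np.cos(tilt)+ex*np.sin(tilt); x=sgn*ey; y=np.cross(z,x); return np.c_[x,y,z]
def delta(p,Rm):
    o=readout.get_obs(); R0=R.from_rotvec(o["orientation"]).as_matrix()
    return (R0.T@(np.array(p)-o["tcp_pos"])*1000).round(1), np.degrees(R.from_matrix(R0.T@Rm).as_rotvec()).round(1)
E
python3 - <<'E'
from h import *
o=readout.get_obs(); print(R.from_rotvec(o["orientation"]).as_matrix().round(3))
for s in (1,-1): print(s,delta(W(-.140,-.003,.235),ori(s)), W(-.14,-.003,.235))
E
```

```text
[[ 0.428  0.904 -0.   ]
 [ 0.904 -0.428 -0.   ]
 [-0.     0.    -1.   ]]
1 (array([-271.9,  199.3,   -3.8]), array([ -0. ,   0. , -35.3])) [0.35244786 0.27913483 0.235     ]
-1 (array([-271.9,  199.3,   -3.8]), array([  0. ,   0. , 144.7])) [0.35244786 0.27913483 0.235     ]
```

```bash
python3 -m handwheel '-20 15 0 0 0 -3 40; -50 37 0 0 0 -7 40; -85 62 0 0 0 -11 40; -120 88 0 0 0 -15 40; -155 114 0 0 0 -20 40; -190 139 0 0 0 -25 40; -225 165 -1 0 0 -30 40; -250 183 -2 0 0 -33 40; -265 194 -3 0 0 -35 40; -272 199 -4 0 0 -35.3 40; -272 199 -4 0 0 -35.3 40' ; python3 - <<'E'
from h import *
o=readout.get_obs(); print(toS(o["tcp_pos"]).round(4),o["joints"].round(2)); print(delta(W(-.115,-.003,.158),ori(1,np.radians(8))))
E
```

```text
clock: 1.72
tcp_pos: [0.3523, 0.2793, 0.2355]
orientation: [-2.021, -2.405, -0.001]
contact_force: [0.5, 0.9, -0.1]
grip_width: 0.0398
[-0.1401 -0.0028  0.2355] [-0.83  0.1   0.02  2.07 -0.    0.98  0.94]
(array([-0.2, 25.1, 77.5]), array([-8. , -0. , -0.1]))
```

```bash
python3 -m handwheel '0 2 12 -1 0 0 40; 0 6 28 -2 0 0 40; 0 12 45 -4 0 0 40; 0 17 60 -6 0 0 40; 0 22 72 -7 0 0 40; 0 25 77.5 -8 0 0 40; 0 25 77.5 -8 0 0 40' ; python3 - <<'E'
from h import *
o=readout.get_obs(); print(toS(o["tcp_pos"]).round(4),o["joints"].round(2)); print(delta(W(-.095,-.003,.158),ori(1,np.radians(8))))
g=grab_frame("side"); crop(g,"pics/si2.png",220,140,160,140,5)
g=grab_frame("scene"); crop(g,"pics/sc2.png",260,150,160,140,5)
E
```

```text
clock: 2.6
tcp_pos: [0.3764, 0.2841, 0.1576]
orientation: [1.958, 2.335, 0.162]
contact_force: [-0.3, 0.5, 0.5]
grip_width: 0.0402
[-0.1155 -0.0023  0.1576] [-0.86  0.18  0.03  2.19  0.13  0.67  0.81]
(array([-0.7, 20.4,  2.4]), array([-0.,  0.,  0.]))
```

View pics/si2.png

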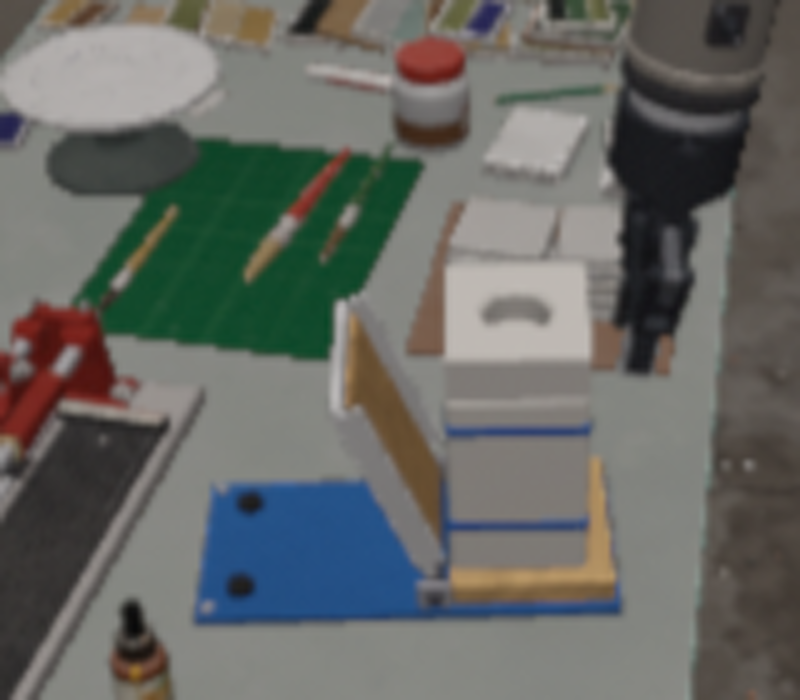

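View pics/sc2.png

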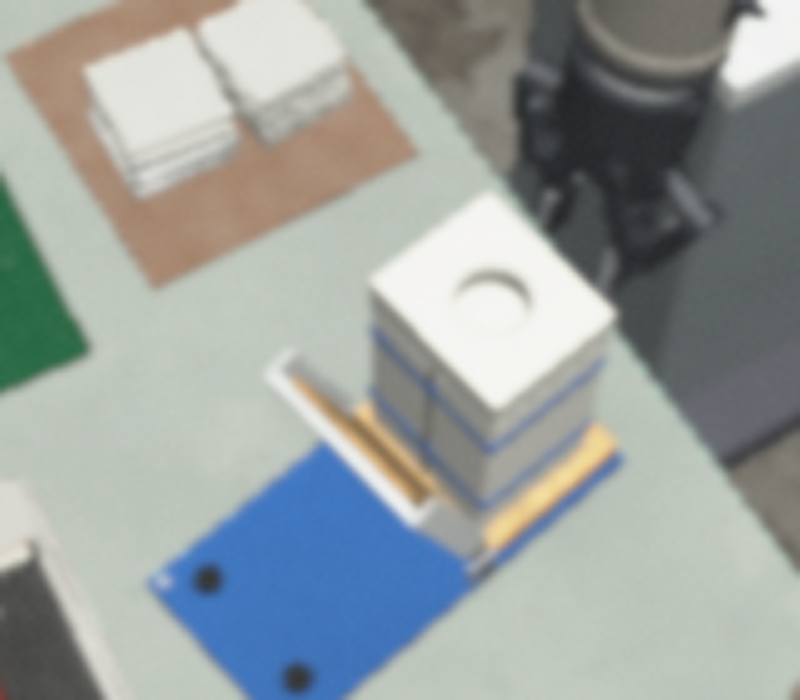

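```bash
python3 -m handwheel '-0.5 3 0 0 0 0 40; -0.5 6 0 0 0 0 40; -0.5 9 0 0 0 0 40; -0.5 11 0 0 0 0 40; -0.5 13 0 0 0 0 40; -0.5 15 0 0 0 0 40; -0.5 16.5 0 0 0 0 40; -0.5 18 0 0 0 0 40' ; cat >> h.py <<'E'
def path(ths,s=.137,tiltfun=lambda t:np.radians(8),back=.004,toe=-.004,y=-.003,press=0):
    o=readout.get_obs(); R0=R.from_rotvec(o["orientation"]).as_matrix()
    for t in ths:
        Rm=ori(1,tiltfun(t))
        # corner pressed 'press' into the face (normal into mould: (cos t,-sin t))
        x=toe-.086*np.cos(t)+s*np.sin(t)+press*np.cos(t); z=.026+.086*np.sin(t)+s*np.cos(t)-press*np.sin(t)
        p=W(x,y,z)-.011*Rm[:,1]+back*Rm[:,2]
        d=R0.T@(p-o["tcp_pos"])*1000; w=np.degrees(R.from_matrix(R0.T@Rm).as_rotvec())
        print(f"{t:.3f}",d.round(1),w.round(1))
E
python3 - <<'E'
from h import *
o=readout.get_obs(); print(toS(o["tcp_pos"]).round(4),o["joints"].round(2)); 
path(np.arange(0,.3,.02))
E
```

```text
clock: 3.7
tcp_pos: [0.3939, 0.286, 0.1602]
orientation: [1.959, 2.335, 0.161]
contact_force: [-3.5, -0.9, 3.5]
grip_width: 0.04
[-0.098  -0.0034  0.1602] [-0.84  0.2   0.03  2.16  0.12  0.68  0.85]
0.000 [ 0.4 -2.7  2.3] [-0.1  0.  -0. ]
0.020 [0.4 0.2 1. ] [-0.1  0.  -0. ]
0.040 [ 0.4  3.2 -0.2] [-0.1  0.  -0. ]
0.060 [ 0.4  6.2 -1.4] [-0.1  0.  -0. ]
0.080 [ 0.4  9.3 -2.5] [-0.1  0.  -0. ]
0.100 [ 0.4 12.3 -3.6] [-0.1  0.  -0. ]
0.120 [ 0.4 15.4 -4.6] [-0.1  0.  -0. ]
0.140 [ 0.4 18.5 -5.5] [-0.1  0.  -0. ]
0.160 [ 0.4 21.6 -6.4] [-0.1  0.  -0. ]
0.180 [ 0.4 24.8 -7.2] [-0.1  0.  -0. ]
0.200 [ 0.4 27.9 -7.9] [-0.1  0.  -0. ]
0.220 [ 0.4 31.1 -8.6] [-0.1  0.  -0. ]
0.240 [ 0.4 34.2 -9.2] [-0.1  0.  -0. ]
0.260 [ 0.4 37.4 -9.8] [-0.1  0.  -0. ]
0.280 [  0.4  40.6 -10.3] [-0.1  0.  -0. ]
```

```bash
python3 -m handwheel '0 2 0 0 0 0 40; 0 4 -1 0 0 0 40; 0 6.5 -2 0 0 0 40; 0 9 -2.5 0 0 0 40; 0 12 -3.5 0 0 0 40; 0 15 -4.5 0 0 0 40; 0 18 -5.5 0 0 0 40; 0 21 -6.3 0 0 0 40; 0 24 -7 0 0 0 40; 0 26 -7.5 0 0 0 40; 0 28 -8 0 0 0 40; 0 29 -8.2 0 0 0 40'; python3 - <<'E'
from h import *
o=readout.get_obs(); print(toS(o["tcp_pos"]).round(4),o["joints"].round(2)); 
g=grab_frame("side"); crop(g,"pics/si3.png",220,140,160,140,5)
g=grab_frame("scene"); crop(g,"pics/sc3.png",260,150,160,140,5)
path(np.arange(0.16,.5,.02))
E
```

```text
clock: 5.2
tcp_pos: [0.4218, 0.291, 0.1725]
orientation: [1.959, 2.334, 0.163]
contact_force: [-1.1, -0.5, 0.8]
grip_width: 0.0402
[-0.0697 -0.0034  0.1725] [-0.81  0.22  0.04  2.09  0.11  0.71  0.9 ]
0.160 [ 0.4 -8.   1.9] [ 0. -0. -0.]
0.180 [ 0.4 -4.9  1.1] [ 0. -0. -0.]
0.200 [ 0.4 -1.7  0.4] [ 0. -0. -0.]
0.220 [ 0.4  1.4 -0.3] [ 0. -0. -0.]
0.240 [ 0.4  4.6 -0.9] [ 0. -0. -0.]
0.260 [ 0.4  7.8 -1.5] [ 0. -0. -0.]
0.280 [ 0.4 11.  -1.9] [ 0. -0. -0.]
0.300 [ 0.4 14.2 -2.4] [ 0. -0. -0.]
0.320 [ 0.4 17.4 -2.7] [ 0. -0. -0.]
0.340 [ 0.4 20.6 -3. ] [ 0. -0. -0.]
0.360 [ 0.4 23.8 -3.2] [ 0. -0. -0.]
0.380 [ 0.4 27.1 -3.4] [ 0. -0. -0.]
0.400 [ 0.4 30.3 -3.5] [ 0. -0. -0.]
0.420 [ 0.4 33.5 -3.5] [ 0. -0. -0.]
0.440 [ 0.4 36.8 -3.5] [ 0. -0. -0.]
0.460 [ 0.4 40.  -3.4] [ 0. -0. -0.]
0.480 [ 0.4 43.2 -3.3] [ 0. -0. -0.]
```

View pics/si3.png

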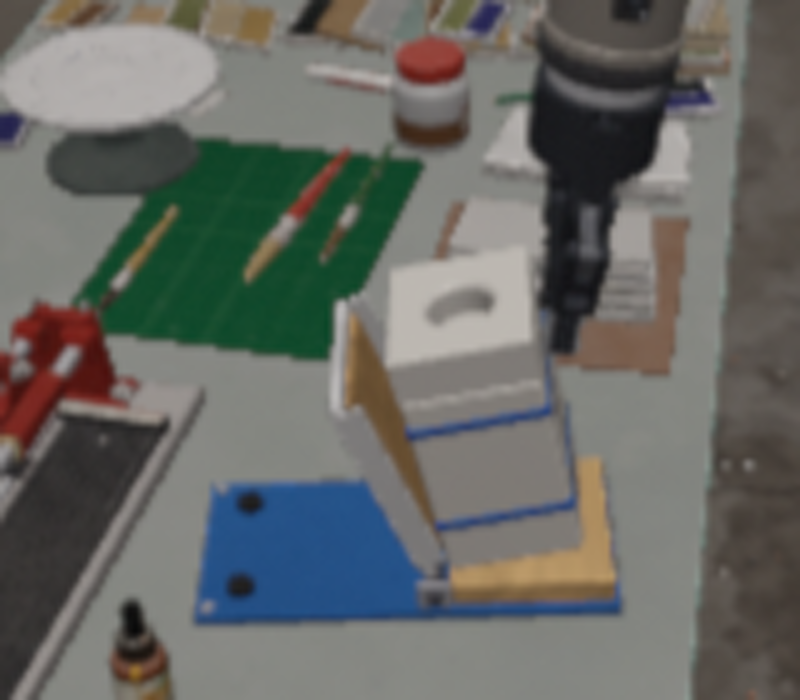

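View pics/sc3.png

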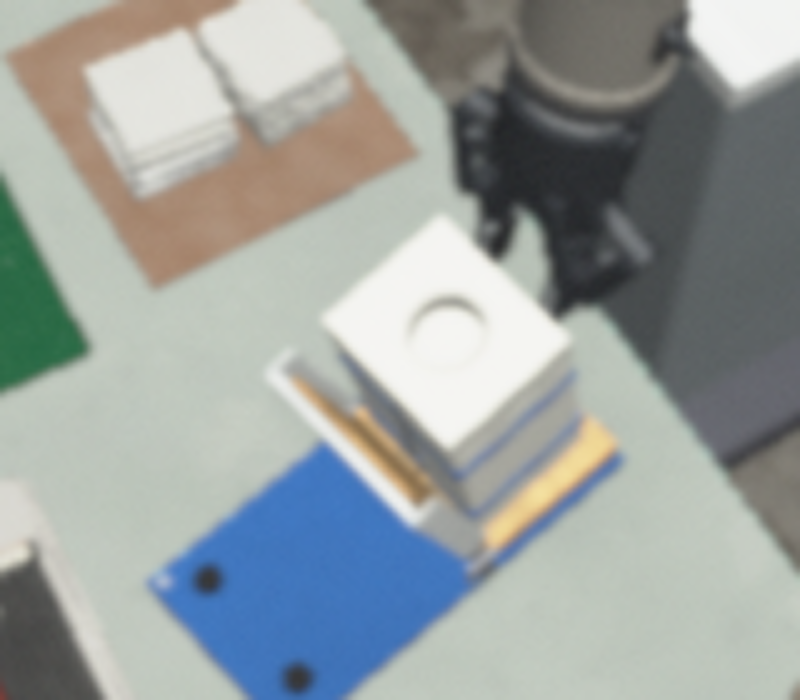

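The mould has tilted about 0.2 rad. Its toe is still at the hinge (side crop ~440,560) and its top lies between the lips. I'll keep following the arc.

```bash
python3 -m handwheel '0 2 -0.5 0 0 0 40; 0 4.5 -1 0 0 0 40; 0 7.5 -1.5 0 0 0 40; 0 10 -2 0 0 0 40; 0 12.5 -2.2 0 0 0 40; 0 15 -2.5 0 0 0 40; 0 17.5 -2.7 0 0 0 40; 0 20 -3 0 0 0 40; 0 22.5 -3.2 0 0 0 40; 0 25 -3.3 0 0 0 40; 0 27.5 -3.4 0 0 0 40; 0 30 -3.5 0 0 0 40'; python3 - <<'E'
from h import *
o=readout.get_obs(); print(toS(o["tcp_pos"]).round(4),o["joints"].round(2),o["contact_force"].round(1)); 
g=grab_frame("side"); crop(g,"pics/si4.png",220,140,160,140,5)
path(np.arange(0.34,.7,.02))
E
```

```text
clock: 6.8
tcp_pos: [0.4506, 0.2961, 0.1801]
orientation: [1.959, 2.334, 0.163]
contact_force: [0.8, 0.0, 0.5]
grip_width: 0.0401
[-0.0404 -0.0033  0.1801] [-0.79  0.25  0.05  2.03  0.09  0.74  0.94] [0.8 0.  0.5]
0.340 [ 0.4 -9.7  0.5] [ 0.  0. -0.]
0.360 [ 0.4 -6.5  0.3] [ 0.  0. -0.]
0.380 [ 0.4 -3.2  0.1] [ 0.  0. -0.]
0.400 [ 0.4  0.  -0. ] [ 0.  0. -0.]
0.420 [ 0.4  3.2 -0. ] [ 0.  0. -0.]
0.440 [ 0.4  6.5 -0. ] [ 0.  0. -0.]
0.460 [0.4 9.7 0.1] [ 0.  0. -0.]
0.480 [ 0.4 12.9  0.2] [ 0.  0. -0.]
0.500 [ 0.4 16.2  0.5] [ 0.  0. -0.]
0.520 [ 0.4 19.4  0.7] [ 0.  0. -0.]
0.540 [ 0.4 22.6  1.1] [ 0.  0. -0.]
0.560 [ 0.4 25.8  1.5] [ 0.  0. -0.]
0.580 [ 0.4 29.   2. ] [ 0.  0. -0.]
0.600 [ 0.4 32.2  2.5] [ 0.  0. -0.]
0.620 [ 0.4 35.4  3.2] [ 0.  0. -0.]
0.640 [ 0.4 38.5  3.8] [ 0.  0. -0.]
0.660 [ 0.4 41.7  4.6] [ 0.  0. -0.]
0.680 [ 0.4 44.8  5.4] [ 0.  0. -0.]
```

View pics/si4.png

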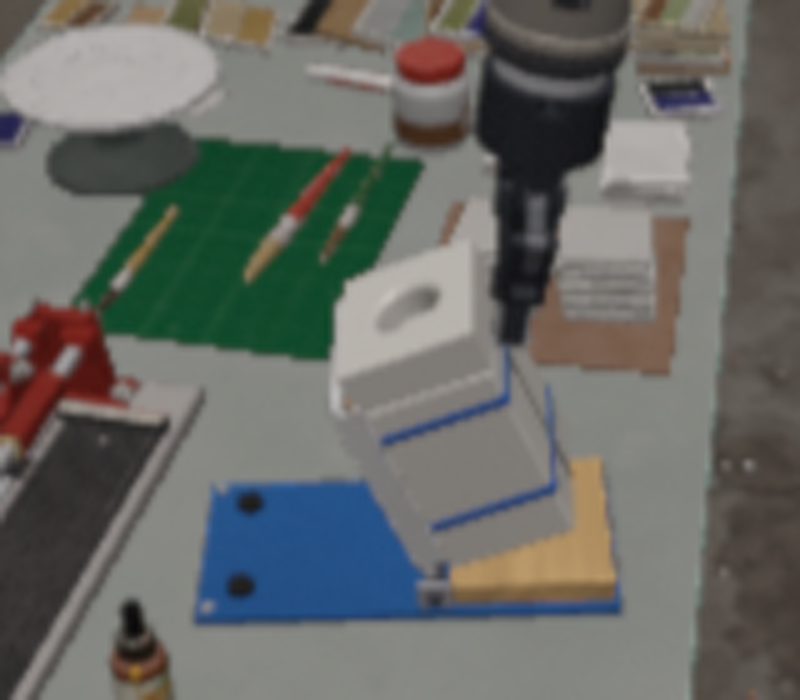

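The mould now lies against the rest at about 0.4 rad. Next I push both down together.

```bash
python3 -m handwheel '0 2 0 0 0 0 40; 0 4 0 0 0 0 40; 0 6.5 0 0 0 0 40; 0 9 0 0 0 0 40; 0 12 0.2 0 0 0 40; 0 15 0.4 0 0 0 40; 0 18 0.6 0 0 0 40; 0 21 0.9 0 0 0 40; 0 24 1.3 0 0 0 40; 0 27 1.7 0 0 0 40; 0 30 2.1 0 0 0 40; 0 33 2.7 0 0 0 40'; python3 - <<'E'
from h import *
o=readout.get_obs(); print(toS(o["tcp_pos"]).round(4),o["joints"].round(2),o["contact_force"].round(1)); 
g=grab_frame("side"); crop(g,"pics/si5.png",220,140,160,140,5)
path(np.arange(0.56,1.0,.02))
E
```

```text
clock: 8.35
tcp_pos: [0.4821, 0.3011, 0.1821]
orientation: [1.959, 2.335, 0.16]
contact_force: [-6.5, -4.2, 7.1]
grip_width: 0.0403
[-0.0085 -0.0039  0.1821] [-0.76  0.29  0.06  1.96  0.08  0.77  0.99] [-6.5 -4.2  7.1]
0.560 [ 0.9 -6.2 -1. ] [-0.1  0.1 -0. ]
0.580 [ 0.9 -3.  -0.5] [-0.1  0.1 -0. ]
0.600 [0.9 0.2 0. ] [-0.1  0.1 -0. ]
0.620 [0.9 3.4 0.6] [-0.1  0.1 -0. ]
0.640 [0.9 6.5 1.3] [-0.1  0.1 -0. ]
0.660 [0.9 9.7 2. ] [-0.1  0.1 -0. ]
0.680 [ 0.9 12.8  2.8] [-0.1  0.1 -0. ]
0.700 [ 0.9 15.9  3.7] [-0.1  0.1 -0. ]
0.720 [ 0.9 19.   4.6] [-0.1  0.1 -0. ]
0.740 [ 0.9 22.1  5.6] [-0.1  0.1 -0. ]
0.760 [ 0.9 25.2  6.6] [-0.1  0.1 -0. ]
0.780 [ 0.9 28.2  7.7] [-0.1  0.1 -0. ]
0.800 [ 0.9 31.2  8.9] [-0.1  0.1 -0. ]
0.820 [ 0.9 34.2 10.1] [-0.1  0.1 -0. ]
0.840 [ 0.9 37.2 11.4] [-0.1  0.1 -0. ]
0.860 [ 0.9 40.1 12.7] [-0.1  0.1 -0. ]
0.880 [ 0.9 43.1 14.1] [-0.1  0.1 -0. ]
0.900 [ 0.9 46.  15.6] [-0.1  0.1 -0. ]
0.920 [ 0.9 48.8 17.1] [-0.1  0.1 -0. ]
0.940 [ 0.9 51.6 18.7] [-0.1  0.1 -0. ]
0.960 [ 0.9 54.4 20.3] [-0.1  0.1 -0. ]
0.980 [ 0.9 57.2 22. ] [-0.1  0.1 -0. ]
```

View pics/si5.png

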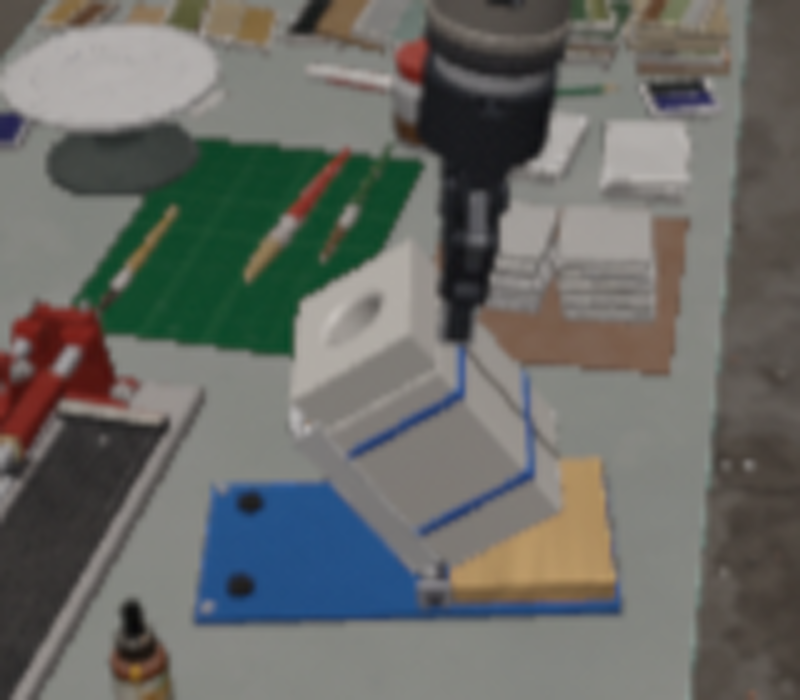

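```bash
python3 -m handwheel '0 3 0.6 0 0 0 40; 0 6 1.2 0 0 0 40; 0 9 1.9 0 0 0 40; 0 12 2.6 0 0 0 40; 0 15 3.5 0 0 0 40; 0 18 4.3 0 0 0 40; 0 21 5.3 0 0 0 40; 0 24 6.3 0 0 0 40; 0 27 7.3 0 0 0 40; 0 30 8.4 0 0 0 40; 0 33 9.7 0 0 0 40; 0 36 11 0 0 0 40'; python3 - <<'E'
from h import *
o=readout.get_obs(); print(toS(o["tcp_pos"]).round(4),o["joints"].round(2),o["contact_force"].round(1)); 
g=grab_frame("side"); crop(g,"pics/si6.png",220,140,160,140,5)
g=grab_frame("scene"); crop(g,"pics/sc6.png",260,150,160,140,5)
path(np.arange(0.8,1.24,.02))
E
```

```text
clock: 9.9
tcp_pos: [0.5196, 0.308, 0.1768]
orientation: [1.959, 2.334, 0.163]
contact_force: [-3.5, -2.8, 6.8]
grip_width: 0.0397
[ 0.0297 -0.0036  0.1768] [-0.73  0.36  0.06  1.89  0.06  0.77  1.04] [-3.5 -2.8  6.8]
0.800 [ 0.5 -5.7 -1.8] [ 0.  0. -0.]
0.820 [ 0.5 -2.7 -0.5] [ 0.  0. -0.]
0.840 [0.5 0.2 0.7] [ 0.  0. -0.]
0.860 [0.5 3.2 2.1] [ 0.  0. -0.]
0.880 [0.5 6.1 3.5] [ 0.  0. -0.]
0.900 [0.5 9.  5. ] [ 0.  0. -0.]
0.920 [ 0.5 11.8  6.5] [ 0.  0. -0.]
0.940 [ 0.5 14.7  8.1] [ 0.  0. -0.]
0.960 [ 0.5 17.5  9.7] [ 0.  0. -0.]
0.980 [ 0.5 20.2 11.4] [ 0.  0. -0.]
1.000 [ 0.5 22.9 13.1] [ 0.  0. -0.]
1.020 [ 0.5 25.6 14.9] [ 0.  0. -0.]
1.040 [ 0.5 28.3 16.8] [ 0.  0. -0.]
1.060 [ 0.5 30.9 18.7] [ 0.  0. -0.]
1.080 [ 0.5 33.5 20.6] [ 0.  0. -0.]
1.100 [ 0.5 36.  22.6] [ 0.  0. -0.]
1.120 [ 0.5 38.5 24.7] [ 0.  0. -0.]
1.140 [ 0.6 41.  26.8] [ 0.  0. -0.]
1.160 [ 0.6 43.4 29. ] [ 0.  0. -0.]
1.180 [ 0.6 45.7 31.2] [ 0.  0. -0.]
1.200 [ 0.6 48.1 33.4] [ 0.  0. -0.]
1.220 [ 0.6 50.3 35.7] [ 0.  0. -0.]
```

View pics/si6.png

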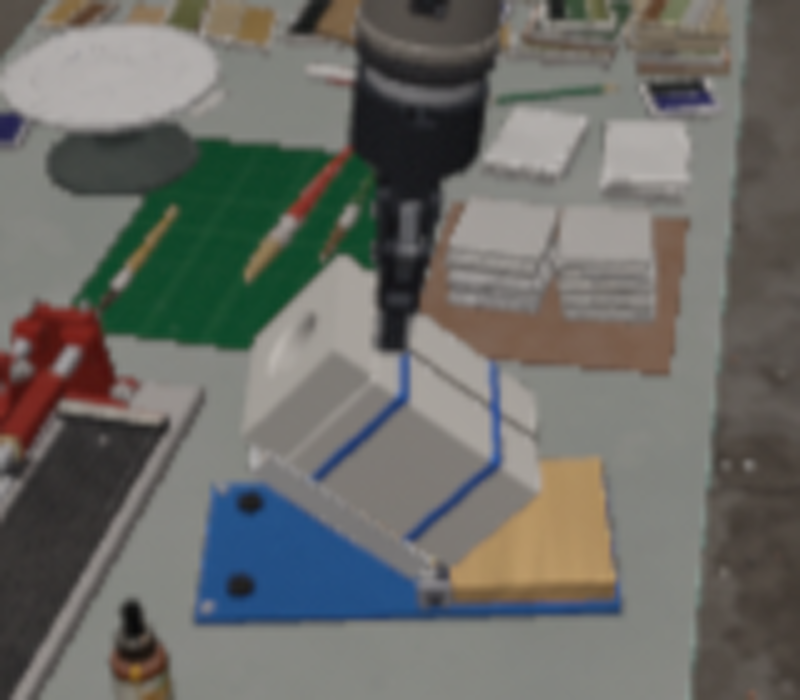

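View pics/sc6.png

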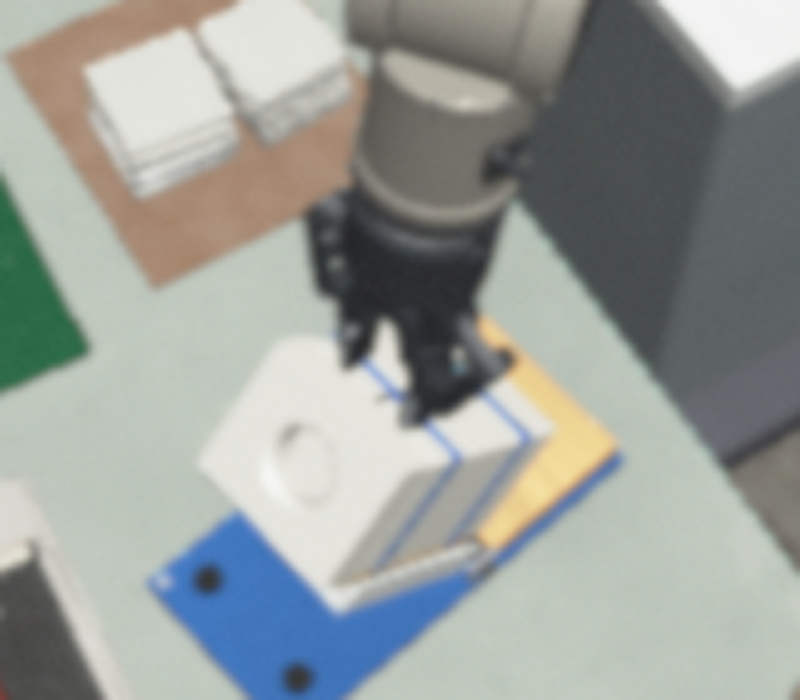

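Mould and rest are at about 0.83 rad, square and between the lips, with the toe at the hinge. Continuing.

```bash
python3 -m handwheel '0 3 2 0 0 0 40; 0 6 3.5 0 0 0 40; 0 9 5 0 0 0 40; 0 11.8 6.5 0 0 0 40; 0 14.7 8.1 0 0 0 40; 0 17.5 9.7 0 0 0 40; 0 20.2 11.4 0 0 0 40; 0 23 13.1 0 0 0 40; 0 25.6 15 0 0 0 40; 0 28.3 16.8 0 0 0 40; 0 31 18.7 0 0 0 40; 0 33.5 20.6 0 0 0 40'; python3 - <<'E'
from h import *
o=readout.get_obs(); print(toS(o["tcp_pos"]).round(4),o["joints"].round(2),o["contact_force"].round(1)); 
g=grab_frame("side"); crop(g,"pics/si7.png",220,140,160,140,5)
path(np.arange(1.04,1.4,.02))
E
```

```text
clock: 11.5
tcp_pos: [0.5563, 0.3148, 0.1618]
orientation: [1.958, 2.333, 0.167]
contact_force: [-1.4, -2.0, 7.1]
grip_width: 0.0398
[ 0.067  -0.0033  0.1618] [-0.7   0.42  0.07  1.82  0.05  0.77  1.07] [-1.4 -2.   7.1]
1.040 [ 0.3 -6.6 -3.4] [ 0.2 -0.  -0. ]
1.060 [ 0.3 -3.9 -1.5] [ 0.2 -0.  -0. ]
1.080 [ 0.3 -1.4  0.5] [ 0.2 -0.  -0. ]
1.100 [0.3 1.2 2.5] [ 0.2 -0.  -0. ]
1.120 [0.3 3.6 4.5] [ 0.2 -0.  -0. ]
1.140 [0.3 6.1 6.7] [ 0.2 -0.  -0. ]
1.160 [0.3 8.5 8.8] [ 0.2 -0.  -0. ]
1.180 [ 0.3 10.9 11. ] [ 0.2 -0.  -0. ]
1.200 [ 0.3 13.2 13.3] [ 0.2 -0.  -0. ]
1.220 [ 0.3 15.5 15.6] [ 0.2 -0.  -0. ]
1.240 [ 0.3 17.7 17.9] [ 0.2 -0.  -0. ]
1.260 [ 0.3 19.9 20.3] [ 0.2 -0.  -0. ]
1.280 [ 0.3 22.  22.8] [ 0.2 -0.  -0. ]
1.300 [ 0.3 24.1 25.2] [ 0.2 -0.  -0. ]
1.320 [ 0.3 26.1 27.8] [ 0.2 -0.  -0. ]
1.340 [ 0.3 28.1 30.3] [ 0.2 -0.  -0. ]
1.360 [ 0.3 30.  32.9] [ 0.2 -0.  -0. ]
1.380 [ 0.3 31.9 35.5] [ 0.2 -0.  -0. ]
```

View pics/si7.png

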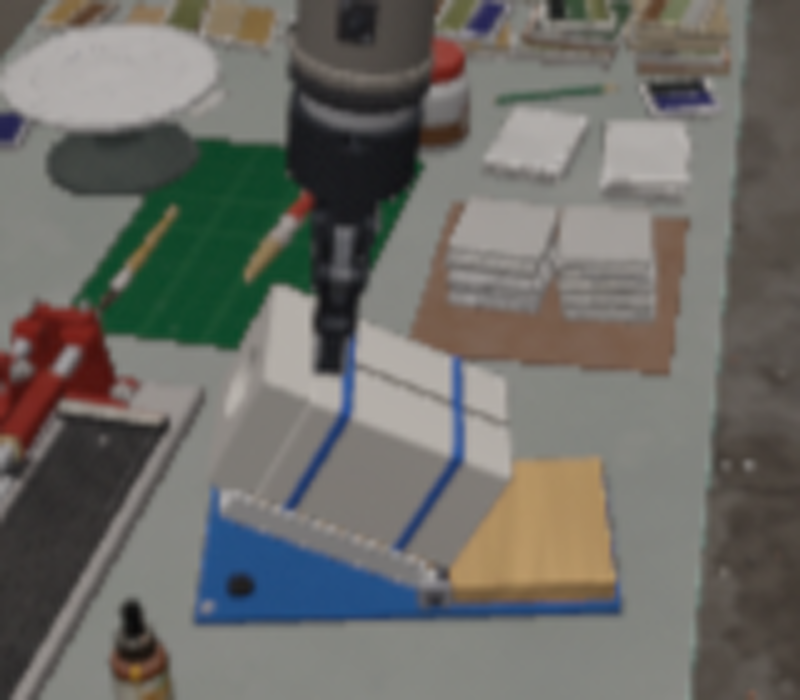

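```bash
python3 -m handwheel '0 1.8 2.5 0 0 0 40; 0 4 4.5 0 0 0 40; 0 6.3 6.7 0 0 0 40; 0 8.5 8.8 0 0 0 40; 0 10.9 11 0 0 0 40; 0 13.2 13.3 0 0 0 40; 0 15.5 15.6 0 0 0 40; 0 17.7 17.9 0 0 0 40; 0 19.9 20.3 0 0 0 40; 0 22 22.8 0 0 0 40; 0 24 25.2 0 0 0 40; 0 26 27.8 0 0 0 40'; python3 - <<'E'
from h import *
o=readout.get_obs(); print(toS(o["tcp_pos"]).round(4),o["joints"].round(2),o["contact_force"].round(1)); 
g=grab_frame("side"); crop(g,"pics/si8.png",220,140,160,140,5)
path(np.arange(1.26,1.58,.02))
E
```

```text
clock: 13.05
tcp_pos: [0.5871, 0.3204, 0.1388]
orientation: [1.958, 2.332, 0.172]
contact_force: [1.3, -1.7, 8.0]
grip_width: 0.0399
[ 0.0983 -0.0031  0.1388] [-0.67  0.49  0.07  1.77  0.04  0.74  1.1 ] [ 1.3 -1.7  8. ]
1.260 [ 0.1 -7.8 -6.9] [ 0.4 -0.1 -0. ]
1.280 [ 0.1 -5.7 -4.5] [ 0.4 -0.1 -0. ]
1.300 [ 0.1 -3.6 -2. ] [ 0.4 -0.1 -0. ]
1.320 [ 0.1 -1.6  0.5] [ 0.4 -0.1 -0. ]
1.340 [0.1 0.4 3.1] [ 0.4 -0.1 -0. ]
1.360 [0.1 2.3 5.7] [ 0.4 -0.1 -0. ]
1.380 [0.1 4.2 8.3] [ 0.4 -0.1 -0. ]
1.400 [ 0.1  6.  11. ] [ 0.4 -0.1 -0. ]
1.420 [ 0.1  7.8 13.7] [ 0.4 -0.1 -0. ]
1.440 [ 0.1  9.5 16.5] [ 0.4 -0.1 -0. ]
1.460 [ 0.1 11.1 19.3] [ 0.4 -0.1 -0. ]
1.480 [ 0.1 12.7 22.1] [ 0.4 -0.1 -0. ]
1.500 [ 0.1 14.3 24.9] [ 0.4 -0.1 -0. ]
1.520 [ 0.1 15.8 27.8] [ 0.4 -0.1 -0. ]
1.540 [ 0.1 17.2 30.7] [ 0.4 -0.1 -0. ]
1.560 [ 0.1 18.5 33.6] [ 0.4 -0.1 -0. ]
1.580 [ 0.1 19.8 36.6] [ 0.4 -0.1 -0. ]
```

View pics/si8.png

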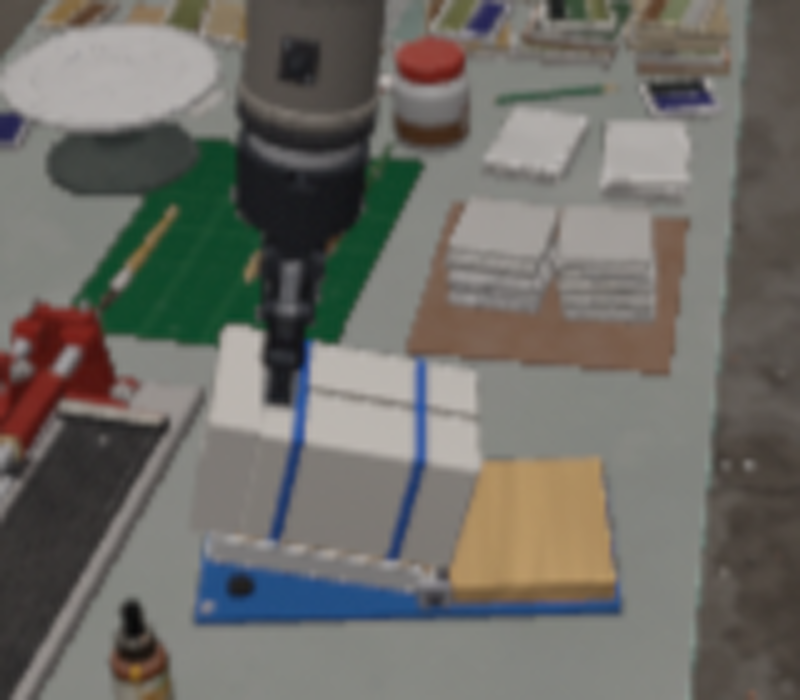

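```bash
python3 -m handwheel '0 1.5 2.5 0 0 0 40; 0 3 5 0 0 0 40; 0 4.5 7.5 0 0 0 40; 0 5.8 9.5 0 0 0 40; 0 7 11.5 0 0 0 40; 0 8 13.5 0 0 0 40; 0 9 15.5 0 0 0 40; 0 10 17.5 0 0 0 40; 0 11 19.5 0 0 0 40; 0 12 21 0 0 0 40; 0 13 22.5 0 0 0 40; 0 13.5 24 0 0 0 40'; python3 - <<'E'
from h import *
o=readout.get_obs(); print(toS(o["tcp_pos"]).round(4),o["joints"].round(2),o["contact_force"].round(1)); 
g=grab_frame("side"); crop(g,"pics/si9.png",220,140,160,140,5)
path(np.arange(1.4,1.58,.02))
E
```

```text
clock: 14.6
tcp_pos: [0.6058, 0.3237, 0.1184]
orientation: [1.956, 2.329, 0.178]
contact_force: [5.4, -0.4, 10.1]
grip_width: 0.0403
[ 0.1173 -0.0031  0.1184] [-0.66  0.54  0.06  1.74  0.04  0.72  1.11] [ 5.4 -0.4 10.1]
1.400 [  0.1  -9.7 -11.8] [ 0.6 -0.2 -0.1]
1.420 [ 0.1 -8.  -9.1] [ 0.6 -0.2 -0.1]
1.440 [ 0.1 -6.3 -6.3] [ 0.6 -0.2 -0.1]
1.460 [ 0.1 -4.6 -3.5] [ 0.6 -0.2 -0.1]
1.480 [ 0.1 -3.  -0.7] [ 0.6 -0.2 -0.1]
1.500 [ 0.  -1.5  2.1] [ 0.6 -0.2 -0.1]
1.520 [ 0. -0.  5.] [ 0.6 -0.2 -0.1]
1.540 [0.  1.4 7.9] [ 0.6 -0.2 -0.1]
1.560 [ 0.   2.7 10.9] [ 0.6 -0.2 -0.1]
1.580 [ 0.   4.  13.8] [ 0.6 -0.2 -0.1]
```

View pics/si9.png

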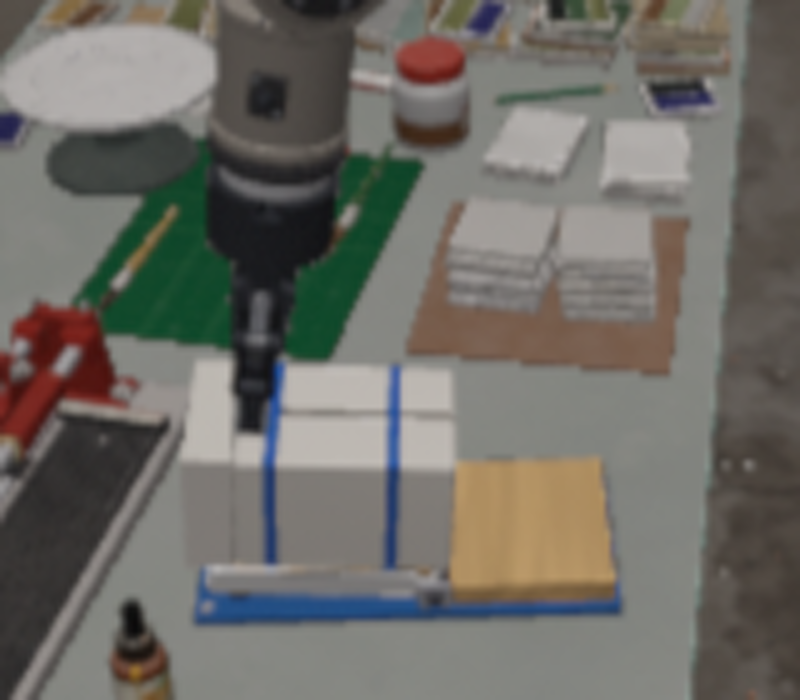

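```bash
python3 -m handwheel '0 0.7 1 0 0 0 40; 0 1.3 2 0 0 0 40; 0 2 3 0 0 0 40; 0 2.4 4 0 0 0 40; 0 2.7 5 0 0 0 40; 0 2.7 5 0 0 0 40'; python3 - <<'E'
from h import *
o=readout.get_obs(); print(toS(o["tcp_pos"]).round(4),o["contact_force"].round(1)); 
E
```

```text
clock: 15.4
tcp_pos: [0.6094, 0.3244, 0.1139]
orientation: [1.956, 2.329, 0.179]
contact_force: [6.5, -1.2, 8.9]
grip_width: 0.0399
[ 0.1209 -0.003   0.1139] [ 6.5 -1.2  8.9]
```

```bash
python3 -m handwheel '0 0.3 0.7 0 0 0 40; 0 0.6 1.4 0 0 0 40; 0 0.8 2 0 0 0 40; 0 1 2.5 0 0 0 40; 0 1 2.5 0 0 0 40'; python3 - <<'E'
from h import *
o=readout.get_obs(); print(toS(o["tcp_pos"]).round(4),o["contact_force"].round(1)); 
g=grab_frame("side"); crop(g,"pics/si10.png",220,140,160,140,5)
E
```

```text
clock: 16.02
tcp_pos: [0.6109, 0.3247, 0.1117]
orientation: [1.956, 2.329, 0.18]
contact_force: [6.3, 0.4, 9.7]
grip_width: 0.0397
[ 0.1225 -0.003   0.1117] [6.3 0.4 9.7]
```

View pics/si10.png

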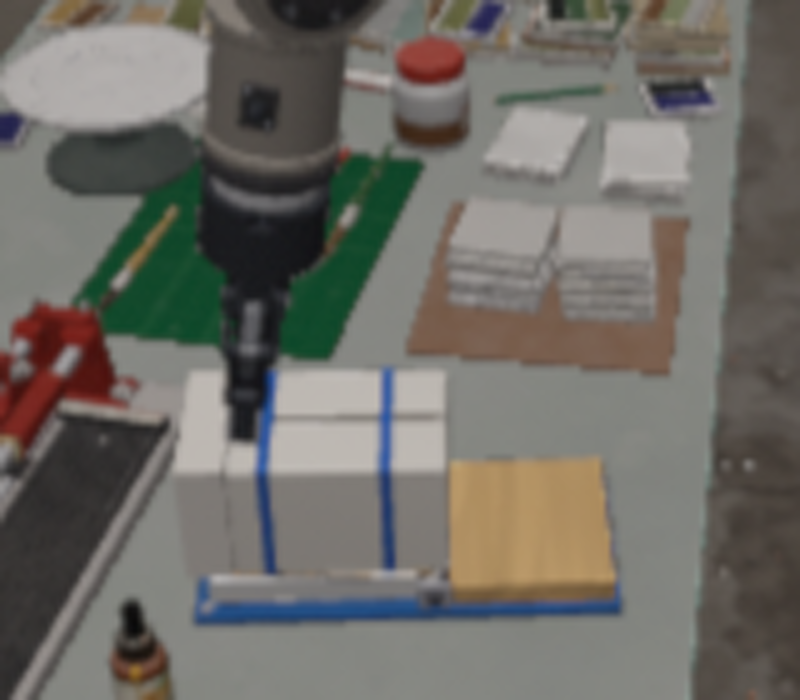

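```bash
python3 -m handwheel '0 0.3 0.7 0 0 0 40; 0 0.5 1.4 0 0 0 40; 0 0.6 2 0 0 0 40; 0 0.7 2.5 0 0 0 40; 0 0.7 2.5 0 0 0 40'
```

```text
clock: 16.7
tcp_pos: [0.6115, 0.3248, 0.111]
orientation: [1.957, 2.329, 0.179]
contact_force: [-1.3, -4.0, 22.0]
grip_width: 0.0396
```

The force rose to 22 N with almost no travel, so the rest is on its stops. I'll check the level before letting go.

```bash
python3 -m handwheel '0 0 0.5 0 0 0 40; 0 0 0.8 0 0 0 40; 0 0 0.8 0 0 0 40' ; python3 -m handwheel '0 0 -1.5 0 0 0 40; 0 0 -4 0 0 0 40; 0 0 -8 0 0 0 40; 0 -1 -14 0 0 0 40; 0 -2 -25 0 0 0 40; 0 -4 -40 0 0 0 40; 0 -8 -60 0 0 0 40; 0 -12 -85 0 0 0 40; 0 -20 -110 0 0 0 40; 0 -40 -130 0 0 0 40; 0 -60 -140 0 0 0 40; 0 -60 -140 0 0 0 40'; python3 - <<'E'
from h import *
o=readout.get_obs(); print(toS(o["tcp_pos"]).round(4),o["contact_force"].round(1)); 
g=grab_frame("side"); crop(g,"pics/si11.png",220,140,160,140,5)
g=grab_frame("scene"); crop(g,"pics/sc11.png",250,180,150,130,5)
E
```

```text
clock: 17.08
tcp_pos: [0.6115, 0.3249, 0.1109]
orientation: [1.957, 2.329, 0.179]
contact_force: [-3.3, -4.5, 27.7]
grip_width: 0.0404
clock: 18.58
tcp_pos: [0.5278, 0.3103, 0.2369]
orientation: [1.958, 2.335, 0.167]
contact_force: [0.4, 0.2, 0.3]
grip_width: 0.0401
[ 0.0381 -0.0028  0.2369] [0.4 0.2 0.3]
```

View pics/si11.png

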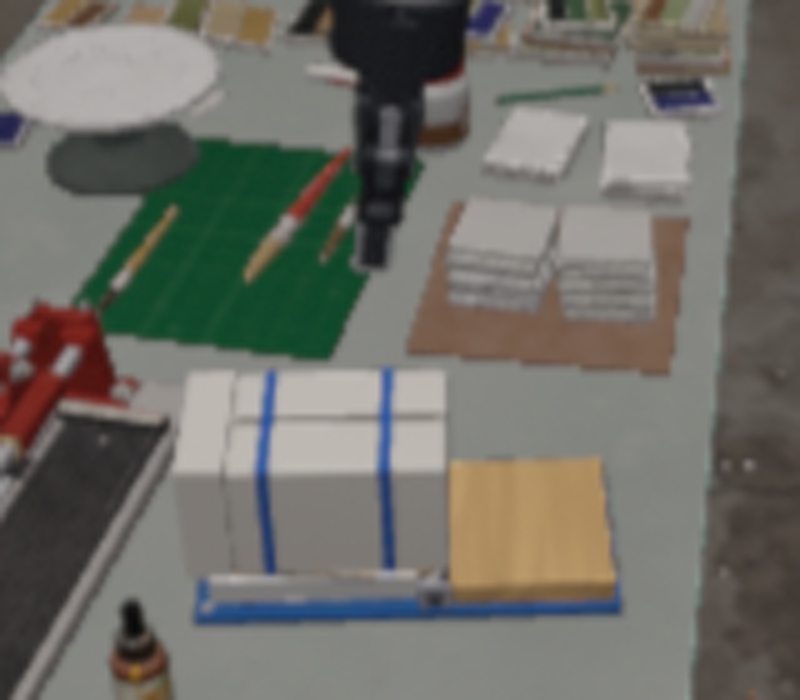

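View pics/sc11.png

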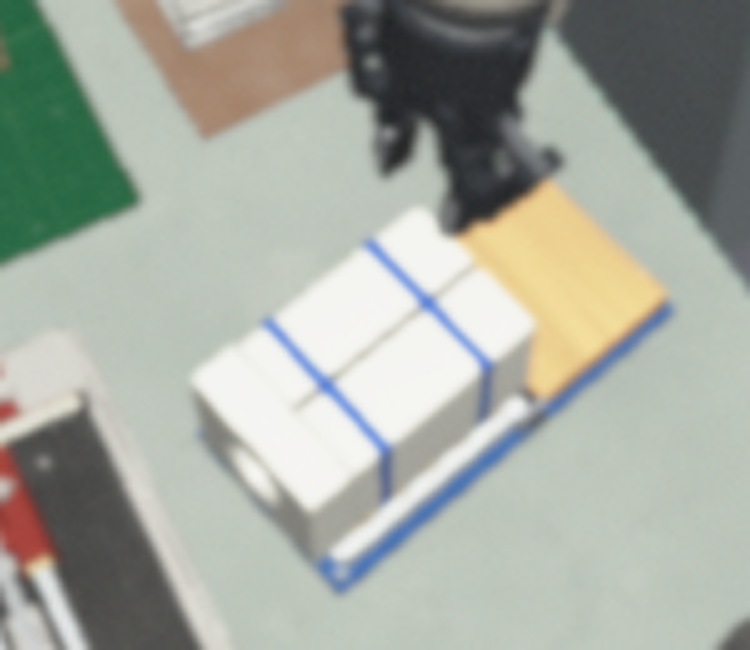

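```bash
python3 - <<'E'
from h import *
f=grab_frame("scene"); g=grab_frame("side")
S=lambda p:(250+p[0]/5-.4,180+p[1]/5-.4); T=lambda p:(220+p[0]/5-.4,140+p[1]/5-.4)
a=[(312,515),(192,380),(418,207),(535,325)]; b=[(176,473),(188,372),(446,371),(446,471)]
P=[]
for p,q in zip(a,b):
    X,e=tri(f,S(p),g,T(q)); P.append(toS(X)); print(P[-1].round(4),round(e,4))
P=np.array(P); m=(P[0]+P[1]-P[2]-P[3])/2; print(m, m[2]/m[0], m[1]/m[0])
crop(f,"pics/sc12.png",160,60,300,340,1.7); crop(g,"pics/si12.png",120,120,320,260,2.4)
E
```

```text
[0.1611 0.0492 0.1121] 0.0043
[ 0.1629 -0.0507  0.1137] 0.0004
[-0.0018 -0.0518  0.109 ] 0.0014
[-0.0018  0.0454  0.1074] 0.0004
[0.16382867 0.00245311 0.00472331] 0.0288307761044118 0.014973602951900724
```

View pics/si12.png

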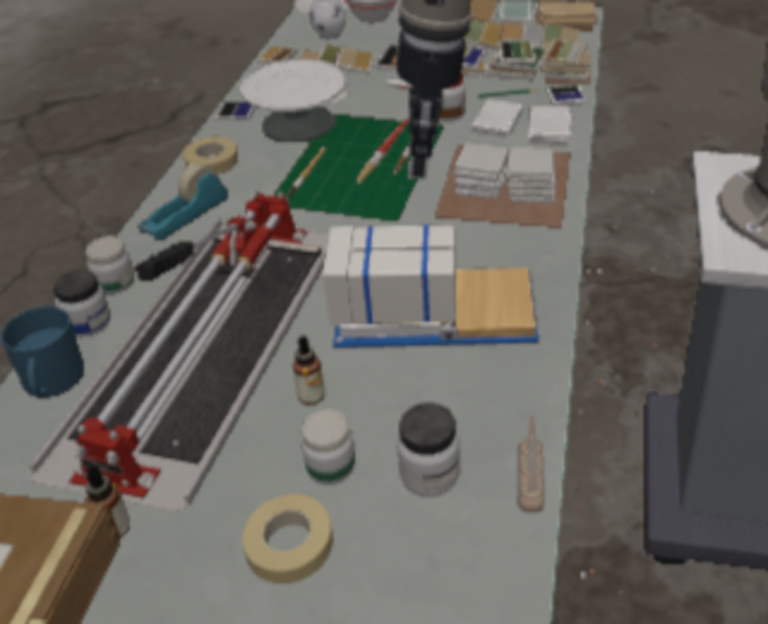

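The triangulated slope of 0.029 rad is about the size of the measurement noise. A light touch near the hinge end, compared with the press at the far end (TCP z 0.1109), will check the level more precisely.

```bash
python3 -m handwheel '0 -2 15 0 0 0 40; 0 -5 40 0 0 0 40; 0 -9 65 0 0 0 40; 0 -13 90 0 0 0 40; 0 -15 105 0 0 0 40; 0 -16 113 0 0 0 40; 0 -16.5 117 0 0 0 40; 0 -16.8 119 0 0 0 40; 0 -16.8 119 0 0 0 40'; python3 - <<'E'
from h import *
o=readout.get_obs(); print(toS(o["tcp_pos"]).round(4),o["contact_force"].round(1),np.degrees(np.arcsin(-R.from_rotvec(o["orientation"]).as_matrix()[2,2]))); 
E
```

```text
clock: 19.9
tcp_pos: [0.529, 0.31, 0.1151]
orientation: [1.959, 2.334, 0.165]
contact_force: [0.1, 0.1, -0.8]
grip_width: 0.0401
[ 0.0392 -0.0033  0.1151] [ 0.1  0.1 -0.8] 81.95377128659449
```

```bash
for i in 1; do python3 -m handwheel '0 -0.2 1 0 0 0 40; 0 -0.3 2 0 0 0 40; 0 -0.3 2 0 0 0 40'; done; python3 -m handwheel '0 -0.1 0.7 0 0 0 40; 0 -0.1 1 0 0 0 40; 0 -0.1 1 0 0 0 40'
```

```text
clock: 20.27
tcp_pos: [0.5286, 0.3098, 0.1126]
orientation: [1.959, 2.334, 0.163]
contact_force: [0.2, -0.2, 0.7]
grip_width: 0.0403
clock: 20.65
tcp_pos: [0.5287, 0.3098, 0.1117]
orientation: [1.959, 2.334, 0.163]
contact_force: [-0.2, 0.3, 1.4]
grip_width: 0.0401
```

```bash
python3 -m handwheel '0 -0.1 0.7 0 0 0 40; 0 -0.1 1 0 0 0 40; 0 -0.1 1 0 0 0 40'; python3 -m handwheel '0 -0.1 0.5 0 0 0 40; 0 -0.1 0.7 0 0 0 40; 0 -0.1 0.7 0 0 0 40'
```

```text
clock: 21.02
tcp_pos: [0.5288, 0.3099, 0.1114]
orientation: [1.959, 2.334, 0.164]
contact_force: [-2.4, -1.3, 8.7]
grip_width: 0.04
clock: 21.4
tcp_pos: [0.5288, 0.3099, 0.1113]
orientation: [1.959, 2.334, 0.164]
contact_force: [-4.9, -2.1, 13.0]
grip_width: 0.0401
```

The near end reads 0.1114 m and the far end 0.1110 m, so the mould is level to under 0.01 rad. Retracting clear.

```bash
python3 -m handwheel '0 0 -2 0 0 0 40; 0 0 -6 0 0 0 40; 0 0 -14 0 0 0 40; 0 0 -28 0 0 0 40; 0 0 -48 0 0 0 40; 0 0 -70 0 0 0 40; 0 0 -95 0 0 0 40; 0 0 -115 0 0 0 40; 0 0 -125 0 0 0 40; 0 0 -130 0 0 0 40; 0 0 -130 0 0 0 40; 0 0 -130 0 0 0 40'; python3 - <<'E'
from h import *
o=readout.get_obs(); print(o["contact_force"].round(1),abs(o["qvel"]).max())
g=grab_frame("side"); crop(g,"pics/si13.png",220,140,160,140,5)
E
```

```text
clock: 22.9
tcp_pos: [0.5106, 0.3064, 0.2378]
orientation: [1.959, 2.335, 0.161]
contact_force: [-0.4, 0.2, 0.6]
grip_width: 0.0402
[-0.4  0.2  0.6] 0.003979515036104882
```

View pics/si13.png

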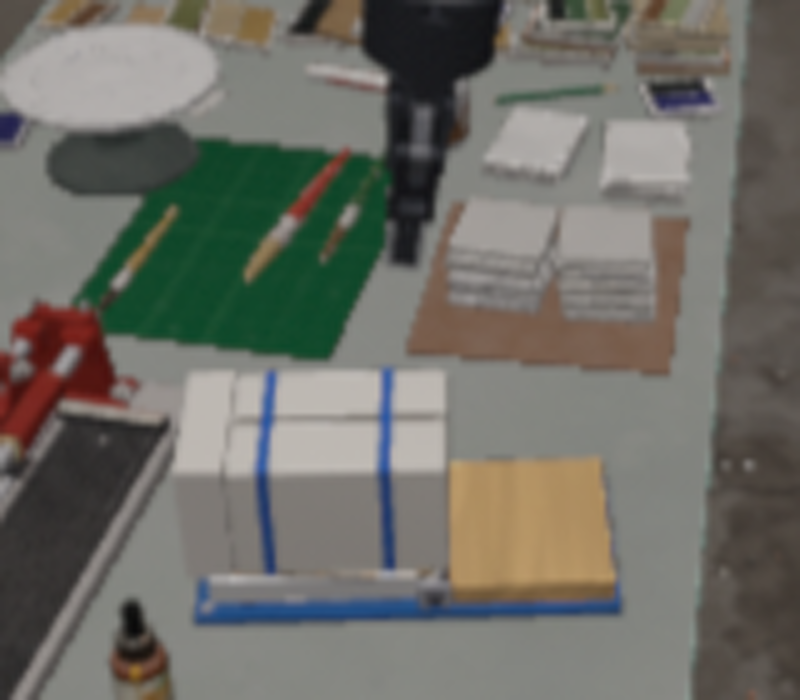

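The mould lies level with its toe at the platform edge (side crop ~446,570), and the hand is well above it.

```bash
python3 -c "
from bench import workorder
print(workorder.hand_in())"
```

```text
the job is handed in; nothing more can be done
None
```

I tipped the mould over with the fingers, following an arc about its toe at roughly 0.16 rad/s. I pushed mould and rest together down onto the stops, backed the hand off upward, and handed the job in at about 23 s. No verdict was reported.

**Forces:** The push read about 3–12 N on the way down. The press on the stops ended at about 28 N, with only 0.1 mm of travel over the last rise from 22 N.

**Level:** The two checks did not quite agree. Touching the upper side with the fingertips gave 0.1114 m near the hinge and 0.1109 m at the far end, which is level to within about 0.01 rad. Camera triangulation gave a slope of about 0.03 rad; that is close to its own error, so I trusted the touch.

**Square and position:** The cameras put the mould about 0.015 rad off the stand's axis, its foot end 2 mm from the hinge line, and its middle within a few millimetres sideways.

**Bystanders:** The dropper, green and white jars and cone pack look unmoved in the pictures. So does the brown jar, though the hand partly hid it in the last ones. I did not measure any of them.

**Hand:** At the end it was about 12 cm above the mould, with the force reading near zero.

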